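# Sweep used bottle caps into the tray

## Robot

A 6-joint arm with a two-finger parallel gripper is mounted at the origin on a cart in front of the work surface, level with it; the furniture and walls round the work are solid. World frame = base frame: x ahead of the robot, y to its left, z up, the work surface at z = 0. Lengths are in m, angles in rad, forces in N, time in s.
With the tool pointing down it reaches from about 0.3 to 0.85 m from the base axis. Payload 5.4 kg.
Tool frame: the origin (TCP) lies at the very end of the fingers, on their centre line; the grasp point (between the pads) lies 19 mm behind it; x points along the fingers, y is the direction in which the jaws open and shut, and the axes are right-handed (so a half turn about x gives the same grasp; the last joint's range is limited). The gripper opens to 85 mm and grips with 20 to 120 N. Pads are 22 mm wide; open, the fingers measure 114 mm over their backs; the gripper's body (76 mm by 85 mm) begins 54 mm behind the grasp point. The pads swing forward as they close: fully open they stand 13 mm farther back than shut.
Start: joints at [-1.558, 0.158, 1.597, -0, 1.386, -0.21], TCP at [0.127, -0.561, 0.231] pointing down, gripper open.
Joint ranges: [-2.91, 2.91], [-0.94, 2.29], [0.18, 2.7], [-1.29, 4.43], [0.17, 2.64], [-3, 3]. Speed limits (rad/s): [2.57, 2.57, 3.14, 3.14, 3.14, 3.14].

## Interface

Orientations are given as [roll, pitch, yaw] about the fixed x, y, z axes, in that order (R = Rz(yaw) Ry(pitch) Rx(roll)).
In Python, from plant import arm gives the robot as it stands.
- The arm moves only by the tool carry_out, never from a script. Its argument "increments" is a list of rows, each an object of numbers: "dx", "dy", "dz": the shift along the tool's x, y, z in mm; "yaw": the turn about the tool's x in rad; "hand": the closure, from 0 (fully open) to 1 (shut). In form: [{"dx": .., "dy": .., "dz": .., "yaw": .., "hand": ..}, ...]. A call has 1 to 10 rows; each row shifts and turns the commanded pose from where the row before left it, along the tool's axes as they then stand; what a row does not reach is not made up. A row lasts 1/10 s, in which the tool goes at most 50 mm and 8.59 degrees, less where a joint would pass 70% of its speed; a pose out of reach is approached as far as the arm can. A call with a gripper value outside its range is refused whole. The fingers move at their own pace and stop on an object; "squeeze" is the grip in N (left out, the last holds). Time passes only in rows, so rows that do not move let the fingers close. It gives the time, the measured TCP pose, the force and the opening at its end, in the units of the state.
- arm.sense(): the state, without advancing time (a new reading comes with each control period).
- arm.get_image(name): name is "scene" or "top"; returns a dict with "color" (400x640x3 uint8, red, green, blue), "range_z" (400x640 float32, m along the optical axis (not along the pixel's ray), 0 where there is no reading), "intrinsics" (3x3 intrinsics, pixels), "D" ([k1, k2, p1, p2, k3] as OpenCV has them; the pictures are not rectified), "rvec" (rotation vector, rad) and "tvec" (3), from world to camera coordinates, as OpenCV has them. Camera axes: x right, y down, z forward; pixel columns grow to the right and rows downward; lengths in m; the calibration is good to about 2 mm. A picture is of the moment at which its call begins.
- arm.job_done(): hands the job in, once; it reports no verdict.
Trained networks look in a picture, given as the dict that the camera call returned (one of the last four; its "shot" number tells which), for a name from the list of things; names that differ only in an ending like _2 or _b are one class to them, and where a whole thing is asked for, a point or a joint stands for the part that bears it (a point fixed in the world has none). Each returns a list of dicts, best first, with "conf" (0 to 1); they miss things now and then, are a little off and sometimes report something else, mostly with a low value. They report only what shows in the picture. A call takes as long as a camera call. They do not tell look-alikes from the thing itself.
- arm.boxes_of(picture, target): "point" ([x, y, z] in m, in world coordinates, good to about 4 mm: the middle of the surface that is visible of it).
- arm.cut_out(picture, target): "region" (400x640 bool, what is visible of it).
- arm.pinpoint(picture, target): "point" ([x, y, z] in m, in world coordinates, good to about 4 mm: a listed point, or the origin of a listed thing).
The state is a dict: "time_s": time; "joint_pos": joint angles; "dq": joint speeds; "effort": joint torques, N m; "eef_pos": TCP position; "ee_rot": TCP orientation; "force": force on the tool from outside, world axes, zero at the start; "torque": the same for the moment, N m; "grip_width": opening from 0.0 (shut) to 1.0 (fully open).
Only numpy, scipy, OpenCV 4.12 (cv2) and the standard library are available. Lean on these libraries where they do the work, as an engineer would, in place of code of your own. Each camera call takes 0.05 s, during which the arm holds its last target.

## Task

Sweep the three loose bottle caps (yellow, orange and blue discs) along the worktop with the fingertips, through the open side of the aluminium tray, until all three lie wholly inside the tray, past its ramp. Only push them: do not pick any cap up, and leave the standing vials and the syringe where they are.

Things in the scene. Friction and masses are not known exactly. Their poses are not given: they have to be found in the camera images.
- tray: low aluminium sweep tray, fixed to the worktop, 160 mm deep (its x) by 176 mm wide (its y), open at the top and along its whole -x side. Walls 30 mm high and 3 mm thick (5 mm rolled rim on top) on the +x, +y and -y sides. Flat floor 3 mm above the worktop from x = -65 mm to +77 mm; at the open side a ramp 15 mm long (x = -80 to -65 mm) rises from the worktop to the floor. Origin: middle of the tray at worktop level; z up. Caps are swept in along its +x
- cap_yellow: flip-off cap of an infusion bottle lying loose on the worktop: a solid yellow plastic disc, 32 mm across, 12 mm thick, 10 to 17 g (the far smaller coloured dots on the worktop are no caps). Origin: centre of its underside (6 mm below its middle), z up along its axis. It slides on the worktop when pushed at its side
- cap_orange: flip-off cap of an infusion bottle lying loose on the worktop: a solid orange plastic disc, 32 mm across, 12 mm thick, 10 to 17 g (the far smaller coloured dots on the worktop are no caps). Origin: centre of its underside (6 mm below its middle), z up along its axis. It slides on the worktop when pushed at its side
- cap_blue: flip-off cap of an infusion bottle lying loose on the worktop: a solid blue plastic disc, 32 mm across, 12 mm thick, 10 to 17 g (the far smaller coloured dots on the worktop are no caps). Origin: centre of its underside (6 mm below its middle), z up along its axis. It slides on the worktop when pushed at its side
- vial_green: full injection vial with a green cap, standing loose, 28 mm across and 56 mm tall, about 22 g. Origin: centre of its foot. A bystander that must stay put
- vial_purple: full injection vial with a purple cap, standing loose, 28 mm across and 57 mm tall, about 22 g. Origin: centre of its foot. A bystander that must stay put
- vial_pink: full injection vial with a pink cap, standing loose, 24 mm across and 50 mm tall, about 22 g. Origin: centre of its foot. A bystander that must stay put
- syringe: clear 20 ml syringe lying loose near the front edge of the worktop, 115 mm long (its y), 30 mm wide over its flange, 19 mm high. Origin: centre of its underside. A bystander that must stay put
Things that resemble listed ones, but are neither listed nor needed, are in the scene too. Leave any green or pink look-alike of the cap_orange alone. Leave any green or pink look-alike of the cap_yellow alone.

How it is judged:
At the end, for the whole second after the job is handed in: All three caps at rest between the tray's walls, centres at least 20 mm in from the edge of its open side, undersides below 20 mm; each vial upright (0.2 rad) and within 15 mm, the syringe within 20 mm, of its start (x of cap_yellow in the frame of tray between -0.06 and 0.075 m and y of cap_yellow in the frame of tray between -0.083 and 0.083 m and height (world z) of each of cap_yellow, cap_orange, cap_blue below 0.02 m and linear speed of each of cap_yellow, cap_orange, cap_blue below 0.02 m/s and x of cap_orange in the frame of tray between -0.06 and 0.075 m and y of cap_orange in the frame of tray between -0.083 and 0.083 m and x of cap_blue in the frame of tray between -0.06 and 0.075 m and y of cap_blue in the frame of tray between -0.083 and 0.083 m and angle between each of vial_green, vial_purple, vial_pink's own z axis and vertical below 0.2 rad and distance of each of vial_green, vial_purple, vial_pink from where it was at the start of the episode below 0.015 m and distance of syringe from where it was at the start of the episode below 0.02 m); the robot touches nothing.
It fails at once if a cap is lifted: its underside rises more than 25 mm above the worktop (height (world z) of any of cap_yellow, cap_orange, cap_blue above 0.025 m).
It fails at once if a vial is knocked over or moved more than 15 mm (angle between any of vial_green, vial_purple, vial_pink's own z axis and vertical above 0.4 rad or distance of any of vial_green, vial_purple, vial_pink from where it was at the start of the episode above 0.015 m).
It fails at once if the syringe is moved more than 20 mm (distance of syringe from where it was at the start of the episode above 0.02 m).
It also fails if it takes over 72 s, if anything falls off the work surface, if the arm or the gripper's body presses on something with over 40 N, if the wrist force passes 120 N, or if a joint passes its speed limit or range.

## Working session

There is one attempt and no reset: what is moved stays moved. The work goes in short steps, Python scripts to look and compute and a tool call to move; the robot and the scene stay as the last step left them, time stands still between calls to the robot, and variables do not carry over. Pictures are saved under pics/ and viewed, and the job is handed in when it is done.

Besides the shell and the picture viewer there is one more tool, called after "Request:" as name(argument=value, ...) on one line, values as JSON. carry_out: Moves the arm, as the interface text tells. Its arguments: {"type":"object","properties":{"increments":{"type":"array","items":{"type":"object","properties":{"dx":{"type":"number"},"dy":{"type":"number"},"dz":{"type":"number"},"yaw":{"type":"number"},"hand":{"type":"number"}}}},"squeeze":{"type":"number"}},"required":["increments"]}

```bash
mkdir -p pics; python3 - <<'E'
from plant import arm
import cv2,numpy as np
s=arm.sense();print(s['time_s'],s['eef_pos'],s['ee_rot'],s['grip_width'])
for n in("scene","top"):
    p=arm.get_image(n);cv2.imwrite(f'pics/{n}0.png',p['color'][...,::-1])
    R=cv2.Rodrigues(np.array(p['rvec'],float))[0];print(n,-R.T@np.array(p['tvec']).ravel())
    for t in['tray','cap_yellow','cap_orange','cap_blue','vial_green','vial_purple','vial_pink','syringe']:
        for d in arm.pinpoint(p,t):
            X=np.array(d['point'],float);q=cv2.projectPoints(X[None],np.array(p['rvec'],float),np.array(p['tvec'],float),p['intrinsics'],np.array(p['D'],float))[0].ravel()
            print(t,X.round(3),round(d['conf'],2),q.round())
print(arm.sense()['time_s'])
E
```

```text
0.0 [ 0.12702757 -0.56017666  0.23028337] [-1.7905931   1.56886531  1.57380243] 0.9974239282633887
scene [0.09509128 0.45745255 0.80184055]
tray [0.508 0.186 0.001] 0.61 [235. 297.]
cap_yellow [ 0.396 -0.059 -0.004] 0.53 [356. 242.]
cap_yellow [ 0.49  -0.196 -0.001] 0.48 [355. 183.]
cap_yellow [ 0.537 -0.301 -0.001] 0.44 [362. 150.]
cap_orange [ 0.606 -0.068  0.   ] 0.45 [280. 194.]
cap_blue [ 0.465 -0.041  0.003] 0.7 [324. 230.]
vial_green [ 0.642 -0.008 -0.001] 0.82 [251. 204.]
vial_purple [ 0.375 -0.137  0.002] 0.55 [384. 222.]
vial_pink [ 0.59  -0.259 -0.004] 0.74 [335. 152.]
syringe [ 0.376 -0.142  0.003] 0.42 [385. 220.]
syringe [ 0.468 -0.043 -0.001] 0.15 [323. 230.]
top [ 0.4420024  -0.04850077  1.00263765]
tray [0.509 0.187 0.001] 0.81 [211. 189.]
tray [ 0.373 -0.137  0.   ] 0.31 [375. 256.]
cap_yellow [ 0.491 -0.196 -0.002] 0.56 [404. 196.]
cap_yellow [ 0.402 -0.062 -0.004] 0.54 [337. 242.]
cap_yellow [ 0.535 -0.298 -0.004] 0.49 [455. 173.]
cap_orange [ 0.607 -0.068  0.001] 0.72 [339. 138.]
cap_orange [ 0.542 -0.055  0.002] 0.67 [333. 171.]
cap_orange [ 0.565 -0.161 -0.   ] 0.52 [386. 159.]
cap_blue [ 0.466 -0.044 -0.   ] 0.5 [328. 209.]
vial_green [ 0.641 -0.005 -0.003] 0.65 [307. 122.]
vial_purple [ 0.373 -0.136  0.002] 0.53 [375. 256.]
vial_purple [ 0.642 -0.005  0.   ] 0.19 [307. 121.]
vial_pink [ 0.588 -0.258 -0.001] 0.48 [434. 147.]
syringe [ 0.378 -0.27  -0.001] 0.74 [443. 253.]
0.9
```

View pics/scene0.png

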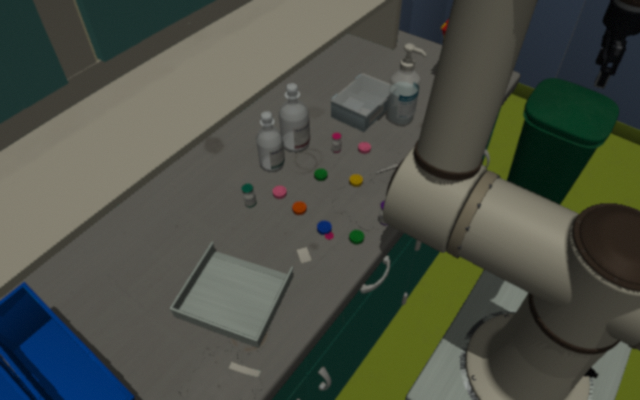

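View pics/top0.png

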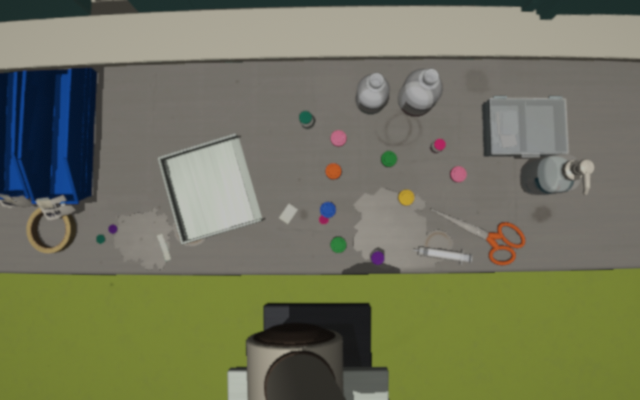

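```bash
python3 - <<'E'
import cv2
a=cv2.imread('pics/top0.png')[90:310,150:490];cv2.imwrite('pics/top0c.png',cv2.resize(a,None,fx=2.3,fy=2.3,interpolation=cv2.INTER_CUBIC))
E
```

```text
(no output)
```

View pics/top0c.png

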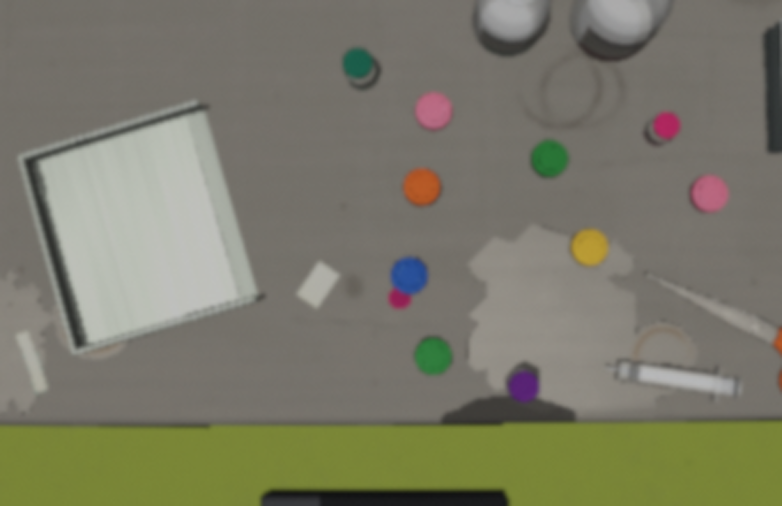

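Top picture: the orange cap is at (333,171), blue at (328,210) and yellow at (406,197). The blue one has a small magenta dot beside it, which isn't a cap. The green discs at (388,159) and (338,244) and the pink ones at (338,138) and (458,174) are look-alikes, so I leave them alone. The crop confirms all this. The tray opens to the right in the image, towards world -y.

```bash
cat > h.py <<'E'
import cv2,numpy as np
from scipy.spatial.transform import Rotation as Ro
def ray(p,uv,z):
    R=cv2.Rodrigues(np.array(p['rvec'],float))[0];t=np.array(p['tvec'],float).ravel()
    n=cv2.undistortPoints(np.array(uv,float).reshape(-1,1,2),np.array(p['intrinsics'],float),np.array(p['D'],float)).reshape(-1,2)
    c=-R.T@t;d=np.c_[n,np.ones(len(n))]@R
    return c+d*((z-c[2])/d[:,2])[:,None]
H={'yellow':(18,30),'orange':(5,15),'blue':(105,125)}
def caps(p):
    hsv=cv2.cvtColor(p['color'],cv2.COLOR_RGB2HSV);o={}
    for k,(a,b) in H.items():
        m=cv2.inRange(hsv,(a,120,60),(b,255,255));n,l,s,c=cv2.connectedComponentsWithStats(m)
        o[k]=[(c[i].round(1),s[i,4],ray(p,c[i],0.010)[0].round(4)) for i in range(1,n) if 60<s[i,4]<500]
    return o
def axes(s):
    return Ro.from_euler('xyz',s['ee_rot']).as_matrix()
TO=np.array([0,0]);
E
python3 - <<'E'
from plant import arm
from h import *
p=arm.get_image('top')
for k,v in caps(p).items(): print(k,v)
C=ray(p,[(158.7,158.3),(237,134.8),(263.9,219.1),(182.6,243)],0.03);print(C.round(4))
print(C.mean(0),[np.linalg.norm(C[i]-C[i-1]).round(4) for i in range(4)])
f=(C[0]+C[3]-C[1]-C[2])/2;g=(C[0]+C[1]-C[2]-C[3])/2
print(np.degrees(np.arctan2(f[1],f[0])),np.degrees(np.arctan2(g[1],g[0]))) 
r=arm.cut_out(p,'tray')
if r:
    m=r[0]['region'].astype(np.uint8);c=max(cv2.findContours(m,0,2)[0],key=cv2.contourArea)
    b=cv2.boxPoints(cv2.minAreaRect(c));print(b,ray(p,b,0.03).round(4),ray(p,b,0.03).mean(0))
s=arm.sense();print(s['eef_pos'],axes(s).round(3))
E
```

```text
yellow [(array([405.8, 197. ]), np.int32(198), array([ 0.488 , -0.1972,  0.01  ]))]
orange [(array([333. , 170.7]), np.int32(208), array([ 0.541 , -0.0555,  0.01  ]))]
blue [(array([327.4, 209.3]), np.int32(180), array([ 0.4656, -0.0438,  0.01  ]))]
[[0.5676 0.2854 0.03  ]
 [0.6112 0.1302 0.03  ]
 [0.4473 0.078  0.03  ]
 [0.4022 0.2366 0.03  ]]
[0.50710899 0.1825596  0.03      ] [np.float64(0.1725), np.float64(0.1611), np.float64(0.172), np.float64(0.1649)]
105.78834049679473 17.03861921867366
[[155.70523 155.95493]
 [237.76675 132.80936]
 [262.634   220.975  ]
 [180.57248 244.12057]] [[0.5724 0.2915 0.03  ]
 [0.6151 0.1287 0.03  ]
 [0.4438 0.0805 0.03  ]
 [0.4001 0.2406 0.03  ]] [0.50782958 0.18533378 0.03      ]
[ 0.12702916 -0.56076643  0.23129392] [[-0.     0.221 -0.975]
 [ 0.    -0.975 -0.221]
 [-1.    -0.     0.   ]]
```

Request:
carry_out(increments=[{"yaw": -0.15,"hand": 0.76},{"yaw": -0.15,"hand": 0.76},{"yaw": -0.15,"hand": 0.76},{"yaw": -0.15,"hand": 0.76},{"yaw": -0.15,"hand": 0.76},{"yaw": -0.15,"hand": 0.76},{"yaw": -0.15,"hand": 0.76},{"yaw": -0.15,"hand": 0.76},{"yaw": -0.148,"hand": 0.76},{"hand": 0.76}])

```text
validation failed for argument at $.in...
```

```bash
python3 - <<'E'
from plant import arm
from h import *
s=arm.sense();print(s['eef_pos'],axes(s).round(3),s['grip_width'],s['joint_pos'])
E
```

```text
[ 0.12702916 -0.56076643  0.23129392] [[-0.     0.221 -0.975]
 [ 0.    -0.975 -0.221]
 [-1.    -0.     0.   ]] 1.0026701903961355 [-1.55807895e+00  1.58389200e-01  1.59702253e+00 -4.13020460e-05
  1.38619206e+00 -2.10103381e-01]
```

Request:
carry_out(increments=[{"dx": 0,"dy": 0,"dz": 0,"yaw": -0.149,"hand": 0.76},{"dx": 0,"dy": 0,"dz": 0,"yaw": -0.149,"hand": 0.76},{"dx": 0,"dy": 0,"dz": 0,"yaw": -0.149,"hand": 0.76},{"dx": 0,"dy": 0,"dz": 0,"yaw": -0.149,"hand": 0.76},{"dx": 0,"dy": 0,"dz": 0,"yaw": -0.149,"hand": 0.76},{"dx": 0,"dy": 0,"dz": 0,"yaw": -0.149,"hand": 0.76},{"dx": 0,"dy": 0,"dz": 0,"yaw": -0.149,"hand": 0.76},{"dx": 0,"dy": 0,"dz": 0,"yaw": -0.149,"hand": 0.76},{"dx": 0,"dy": 0,"dz": 0,"yaw": -0.149,"hand": 0.76},{"dx": 0,"dy": 0,"dz": 0,"yaw": 0,"hand": 0.76}])

```text
time_s: 2.0
eef_pos: [0.127, -0.5608, 0.2313]
ee_rot: [2.464, 1.571, 0.887]
force: [0.8, -0.6, -0.3]
grip_width: 0.239
```

```bash
python3 - <<'E'
from plant import arm
from h import *
s=arm.sense();print(s['eef_pos'],axes(s).round(3),s['grip_width'],s['joint_pos'])
E
```

```text
[ 0.12704301 -0.56077428  0.23129056] [[ 0.     1.    -0.007]
 [ 0.    -0.007 -1.   ]
 [-1.     0.    -0.   ]] 0.2394301737518975 [-1.55809116e+00  1.58424215e-01  1.59698997e+00  2.73843605e-05
  1.38621065e+00 -1.55149043e+00]
```

Request:
carry_out(increments=[{"dx": 0,"dy": 20,"dz": -30,"yaw": 0,"hand": 0.76},{"dx": 0,"dy": 22,"dz": -32,"yaw": 0,"hand": 0.76},{"dx": 0,"dy": 22,"dz": -32,"yaw": 0,"hand": 0.76},{"dx": 0,"dy": 22,"dz": -32,"yaw": 0,"hand": 0.76},{"dx": 0,"dy": 22,"dz": -32,"yaw": 0,"hand": 0.76},{"dx": 0,"dy": 22,"dz": -32,"yaw": 0,"hand": 0.76},{"dx": 0,"dy": 22,"dz": -32,"yaw": 0,"hand": 0.76},{"dx": 0,"dy": 22,"dz": -32,"yaw": 0,"hand": 0.76},{"dx": 0,"dy": 22,"dz": -32,"yaw": 0,"hand": 0.76},{"dx": 0,"dy": 22,"dz": -32,"yaw": 0,"hand": 0.76}])

```text
time_s: 3.0
eef_pos: [0.348, -0.243, 0.2315]
ee_rot: [0.81, 1.57, -0.773]
force: [1.0, -0.0, -0.4]
grip_width: 0.238
```

Request:
carry_out(increments=[{"dx": 20,"dy": 22,"dz": -32,"yaw": 0,"hand": 0.76},{"dx": 20,"dy": 22,"dz": -32,"yaw": 0,"hand": 0.76},{"dx": 20,"dy": 22,"dz": -32,"yaw": 0,"hand": 0.76},{"dx": 20,"dy": 22,"dz": -32,"yaw": 0,"hand": 0.76},{"dx": 20,"dy": 22,"dz": -32,"yaw": 0,"hand": 0.76},{"dx": 20,"dy": 7,"dz": -7,"yaw": 0.1,"hand": 0.76},{"dx": 0,"dy": 0,"dz": 0,"yaw": 0,"hand": 0.76}])

```text
time_s: 3.7
eef_pos: [0.4639, -0.076, 0.1087]
ee_rot: [-1.896, 1.565, 2.709]
force: [-0.3, -0.5, -0.5]
grip_width: 0.239
```

```bash
python3 - <<'E'
from plant import arm
from h import *
s=arm.sense();print(s['time_s'],s['eef_pos'],axes(s).round(3),s['grip_width'])
p=arm.get_image('top');cv2.imwrite('pics/a1.png',p['color'][90:310,150:490,::-1]);print(caps(p))
p=arm.get_image('scene');cv2.imwrite('pics/a1s.png',p['color'][:,:,::-1])
E
```

```text
3.7 [ 0.46393224 -0.07601308  0.10869631] [[-0.005  0.994 -0.108]
 [ 0.002 -0.108 -0.994]
 [-1.    -0.005 -0.002]] 0.23903244364397783
{'yellow': [], 'orange': [], 'blue': []}
```

View pics/a1s.png

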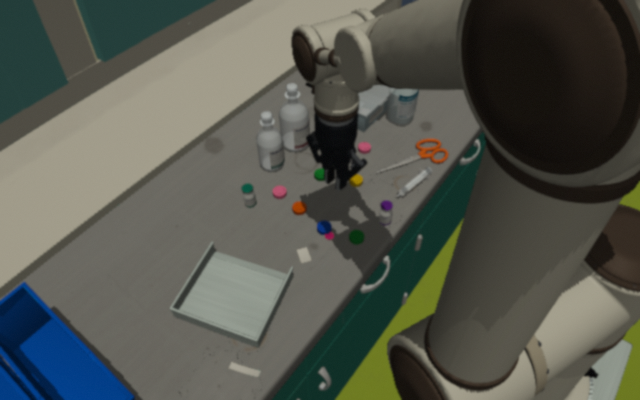

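The scene view shows the gripper hovering behind the blue cap (324,228), with the jaws across the push direction. Next I descend and push.

Request:
carry_out(increments=[{"dx": 25,"dy": -1.5,"dz": 0,"yaw": 0,"hand": 0.76},{"dx": 30,"dy": 0,"dz": 0,"yaw": 0,"hand": 0.76},{"dx": 25,"dy": 0,"dz": 0,"yaw": 0,"hand": 0.76},{"dx": 16,"dy": 0,"dz": 0,"yaw": 0,"hand": 0.76},{"dx": 8,"dy": 0,"dz": 0,"yaw": 0,"hand": 0.76},{"dx": 0,"dy": 0,"dz": 0,"yaw": 0,"hand": 0.76}])

```text
time_s: 4.4
eef_pos: [0.4638, -0.0788, 0.0076]
ee_rot: [-0.148, 1.571, -1.827]
force: [-1.2, -1.3, 0.5]
grip_width: 0.235
```

```bash
python3 - <<'E'
from plant import arm
from h import *
p=arm.get_image('scene');cv2.imwrite('pics/a2s.png',cv2.resize(p['color'][170:290,240:420,::-1],None,fx=4,fy=4,interpolation=cv2.INTER_CUBIC))
s=arm.sense();print(s['eef_pos'])
print(caps(p))
E
```

```text
[ 0.4644982  -0.0789116   0.00829993]
{'yellow': [(array([357.4, 180.2]), np.int32(103), array([ 0.4853, -0.1993,  0.01  ]))], 'orange': [(array([420.6, 148.2]), np.int32(111), array([ 0.4201, -0.3805,  0.01  ])), (array([298.9, 207.5]), np.int32(164), array([ 0.5426, -0.056 ,  0.01  ]))], 'blue': [(array([321.1, 228.4]), np.int32(77), array([ 0.4696, -0.038 ,  0.01  ]))]}
```

View pics/a2s.png

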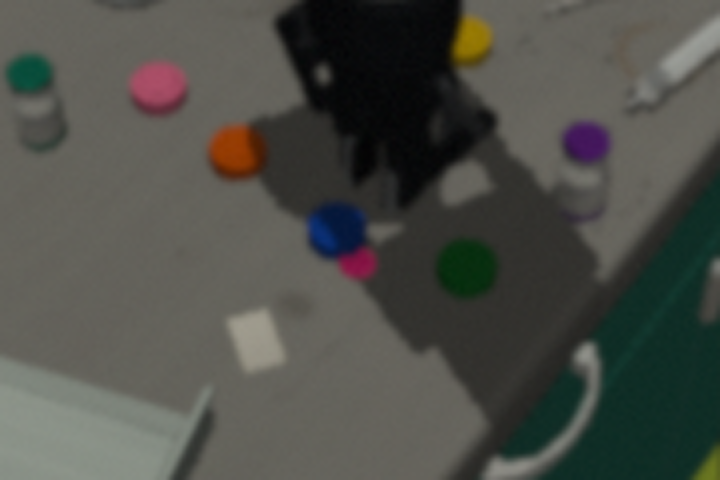

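Request:
carry_out(increments=[{"dx": 4,"dy": -2,"dz": 0,"yaw": 0,"hand": 0.76},{"dx": 0,"dy": 0,"dz": -5,"yaw": 0,"hand": 0.76},{"dx": 0,"dy": 0,"dz": -6,"yaw": 0,"hand": 0.76},{"dx": 0,"dy": 0,"dz": -9,"yaw": 0,"hand": 0.76},{"dx": 0,"dy": 0,"dz": -10,"yaw": 0,"hand": 0.76},{"dx": 0,"dy": 0,"dz": -12,"yaw": 0,"hand": 0.76},{"dx": 0,"dy": 0,"dz": -12,"yaw": 0,"hand": 0.76},{"dx": 0,"dy": 0,"dz": -12,"yaw": 0,"hand": 0.76},{"dx": 0,"dy": 0,"dz": -12,"yaw": 0,"hand": 0.76},{"dx": 0,"dy": 0,"dz": -12,"yaw": 0,"hand": 0.76}])

```text
time_s: 5.45
eef_pos: [0.4716, 0.0129, 0.0033]
ee_rot: [-1.989, 1.571, 2.616]
force: [-0.3, 0.3, -0.7]
grip_width: 0.242
```

```bash
python3 - <<'E'
from plant import arm
from h import *
p=arm.get_image('scene');cv2.imwrite('pics/a3s.png',cv2.resize(p['color'][170:290,220:400,::-1],None,fx=4,fy=4,interpolation=cv2.INTER_CUBIC))
s=arm.sense();print(s['eef_pos'])
print(caps(p))
E
```

```text
[0.4714818  0.01416444 0.0032148 ]
{'yellow': [(array([355.7, 179.8]), np.int32(146), array([ 0.4891, -0.1979,  0.01  ]))], 'orange': [(array([431.2, 150.1]), np.int32(432), array([ 0.396 , -0.3896,  0.01  ]))], 'blue': [(array([297.3, 250.3]), np.int32(153), array([0.4749, 0.0356, 0.01  ]))]}
```

View pics/a3s.png

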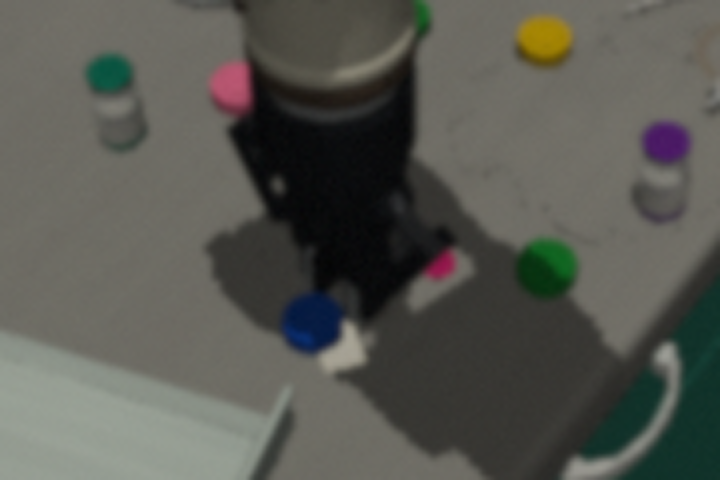

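Request:
carry_out(increments=[{"dx": 0,"dy": 0,"dz": -10,"yaw": 0,"hand": 0.76},{"dx": 0,"dy": 0,"dz": -12,"yaw": 0,"hand": 0.76},{"dx": 0,"dy": 0,"dz": -12,"yaw": 0,"hand": 0.76},{"dx": 0,"dy": 0,"dz": -12,"yaw": 0,"hand": 0.76},{"dx": -1,"dy": 0,"dz": -12,"yaw": 0,"hand": 0.76},{"dx": -1,"dy": 0,"dz": -12,"yaw": 0,"hand": 0.76},{"dx": -1,"dy": 0,"dz": -12,"yaw": 0,"hand": 0.76},{"dx": 0,"dy": 0,"dz": -12,"yaw": 0,"hand": 0.76},{"dx": 0,"dy": 0,"dz": -12,"yaw": 0,"hand": 0.76},{"dx": 0,"dy": 0,"dz": -12,"yaw": 0,"hand": 0.76}])

```text
time_s: 6.5
eef_pos: [0.4842, 0.13, 0.0063]
ee_rot: [-0.952, 1.571, -2.63]
force: [-0.8, -0.2, 0.7]
grip_width: 0.238
```

Request:
carry_out(increments=[{"dx": 0,"dy": 0,"dz": -12,"yaw": 0,"hand": 0.76},{"dx": 0,"dy": 0,"dz": -12,"yaw": 0,"hand": 0.76},{"dx": 0,"dy": 0,"dz": -12,"yaw": 0,"hand": 0.76},{"dx": 0,"dy": 0,"dz": -11,"yaw": 0,"hand": 0.76},{"dx": 0,"dy": 0,"dz": -10,"yaw": 0,"hand": 0.76},{"dx": 0,"dy": 0,"dz": -6,"yaw": 0,"hand": 0.76},{"dx": 0,"dy": 0,"dz": -3,"yaw": 0,"hand": 0.76},{"dx": 0,"dy": 0,"dz": 0,"yaw": 0,"hand": 0.76}])

```text
time_s: 7.3
eef_pos: [0.4912, 0.1949, 0.0063]
ee_rot: [-0.919, 1.571, -2.597]
force: [-0.2, -0.5, 0.1]
grip_width: 0.239
```

```bash
python3 - <<'E'
from plant import arm
from h import *
p=arm.get_image('scene');cv2.imwrite('pics/a4s.png',cv2.resize(p['color'][170:360,140:400,::-1],None,fx=3,fy=3,interpolation=cv2.INTER_CUBIC))
s=arm.sense();print(s['eef_pos'])
print(caps(p))
E
```

```text
[0.4911646  0.19461347 0.00624166]
{'yellow': [], 'orange': [], 'blue': [(array([227.3, 310. ]), np.int32(167), array([0.4957, 0.2187, 0.01  ]))]}
```

View pics/a4s.png

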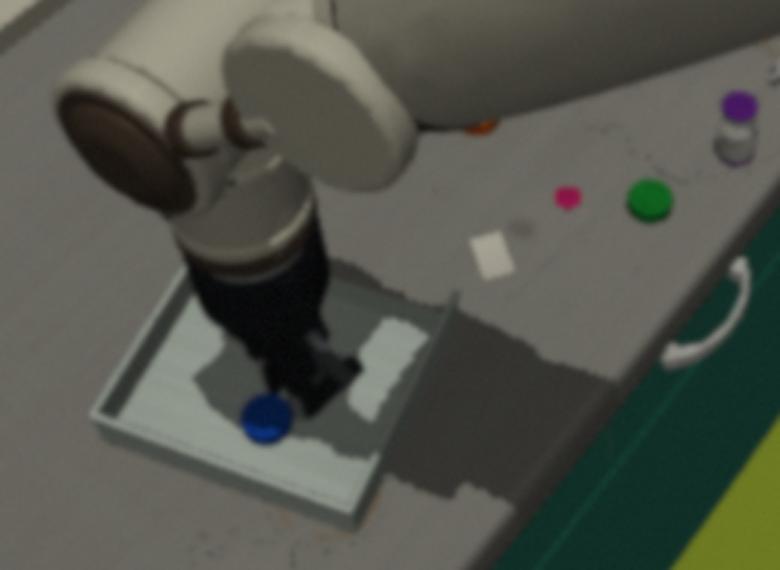

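Request:
carry_out(increments=[{"dx": -2,"dy": 0,"dz": 15,"yaw": 0,"hand": 0.76},{"dx": -28,"dy": 0,"dz": 0,"yaw": -0.108,"hand": 0.76},{"dx": -35,"dy": 0,"dz": 0,"yaw": 0,"hand": 0.76},{"dx": -35,"dy": 0,"dz": 0,"yaw": 0,"hand": 0.76},{"dx": 0,"dy": 6,"dz": 30,"yaw": 0,"hand": 0.76},{"dx": 0,"dy": 9,"dz": 40,"yaw": 0,"hand": 0.76},{"dx": 0,"dy": 9,"dz": 50,"yaw": 0,"hand": 0.76},{"dx": 0,"dy": 9,"dz": 50,"yaw": 0,"hand": 0.76},{"dx": 0,"dy": 9,"dz": 50,"yaw": 0,"hand": 0.76},{"dx": 0,"dy": 9,"dz": 40,"yaw": 0,"hand": 0.76}])

```text
time_s: 8.35
eef_pos: [0.5398, -0.0817, 0.1065]
ee_rot: [0.224, 1.57, -1.348]
force: [-0.0, -0.4, 0.3]
grip_width: 0.235
```

Request:
carry_out(increments=[{"dx": 0,"dy": 0,"dz": 10,"yaw": 0,"hand": 0.76},{"dx": 0,"dy": 0,"dz": 0,"yaw": 0,"hand": 0.76},{"dx": 0,"dy": 0,"dz": 0,"yaw": 0,"hand": 0.76}])

```text
time_s: 8.65
eef_pos: [0.5396, -0.0874, 0.106]
ee_rot: [-2.239, 1.569, 2.474]
force: [-0.3, 0.2, 0.2]
grip_width: 0.245
```

```bash
python3 - <<'E'
from plant import arm
from h import *
s=arm.sense();print(s['eef_pos'],axes(s).round(3))
p=arm.get_image('scene');cv2.imwrite('pics/a5s.png',cv2.resize(p['color'][140:340,150:410,::-1],None,fx=3,fy=3,interpolation=cv2.INTER_CUBIC))
print(caps(p))
E
```

```text
[ 0.53959957 -0.08735556  0.1059978 ] [[-0.001  1.     0.001]
 [ 0.001  0.001 -1.   ]
 [-1.    -0.001 -0.001]]
{'yellow': [(array([355.7, 179.9]), np.int32(147), array([ 0.4891, -0.1978,  0.01  ]))], 'orange': [(array([422.5, 148.6]), np.int32(168), array([ 0.4158, -0.382 ,  0.01  ])), (array([298.8, 207.5]), np.int32(164), array([ 0.543 , -0.0558,  0.01  ]))], 'blue': [(array([228.4, 309.2]), np.int32(203), array([0.4952, 0.2164, 0.01  ]))]}
```

View pics/a5s.png

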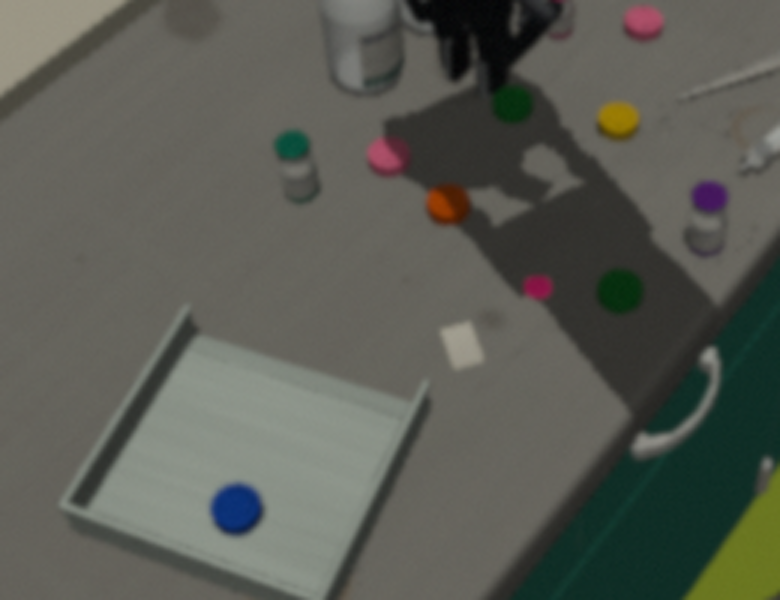

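Request:
carry_out(increments=[{"dx": 25,"dy": 2,"dz": 1,"yaw": 0,"hand": 0.76},{"dx": 30,"dy": 0,"dz": 0,"yaw": 0,"hand": 0.76},{"dx": 25,"dy": 0,"dz": 0,"yaw": 0,"hand": 0.76},{"dx": 15,"dy": 0,"dz": 0,"yaw": 0,"hand": 0.76},{"dx": 7,"dy": 0,"dz": 0,"yaw": 0,"hand": 0.76},{"dx": 0,"dy": 0,"dz": 0,"yaw": 0,"hand": 0.76}])

```text
time_s: 9.3
eef_pos: [0.542, -0.088, 0.0038]
ee_rot: [-1.98, 1.57, 2.734]
force: [-0.3, -0.3, 0.1]
grip_width: 0.241
```

Request:
carry_out(increments=[{"dx": 0,"dy": 0,"dz": -5,"yaw": 0,"hand": 0.76},{"dx": 0,"dy": 0,"dz": -6,"yaw": 0,"hand": 0.76},{"dx": 0,"dy": 0,"dz": -9,"yaw": 0,"hand": 0.76},{"dx": 0,"dy": 0,"dz": -10,"yaw": 0,"hand": 0.76},{"dx": 0,"dy": 0,"dz": -12,"yaw": 0,"hand": 0.76},{"dx": 0,"dy": 0,"dz": -12,"yaw": 0,"hand": 0.76},{"dx": 0,"dy": 0,"dz": -12,"yaw": 0,"hand": 0.76},{"dx": 0,"dy": 0,"dz": -12,"yaw": 0,"hand": 0.76},{"dx": 0,"dy": 0,"dz": -12,"yaw": 0,"hand": 0.76}])

```text
time_s: 10.2
eef_pos: [0.5423, 0.0023, 0.0043]
ee_rot: [-1.599, 1.571, 3.114]
force: [0.1, -0.3, 0.6]
grip_width: 0.243
```

```bash
python3 - <<'E'
from plant import arm
from h import *
s=arm.sense();print(s['eef_pos'])
p=arm.get_image('scene');cv2.imwrite('pics/a6s.png',cv2.resize(p['color'][140:340,150:410,::-1],None,fx=3,fy=3,interpolation=cv2.INTER_CUBIC))
print(caps(p))
E
```

```text
[0.54225269 0.00233578 0.00425282]
{'yellow': [(array([355.7, 179.8]), np.int32(146), array([ 0.4891, -0.1979,  0.01  ]))], 'orange': [(array([275.4, 231.3]), np.int32(183), array([0.542 , 0.0245, 0.01  ]))], 'blue': [(array([228.4, 309.2]), np.int32(203), array([0.4952, 0.2164, 0.01  ]))]}
```

View pics/a6s.png

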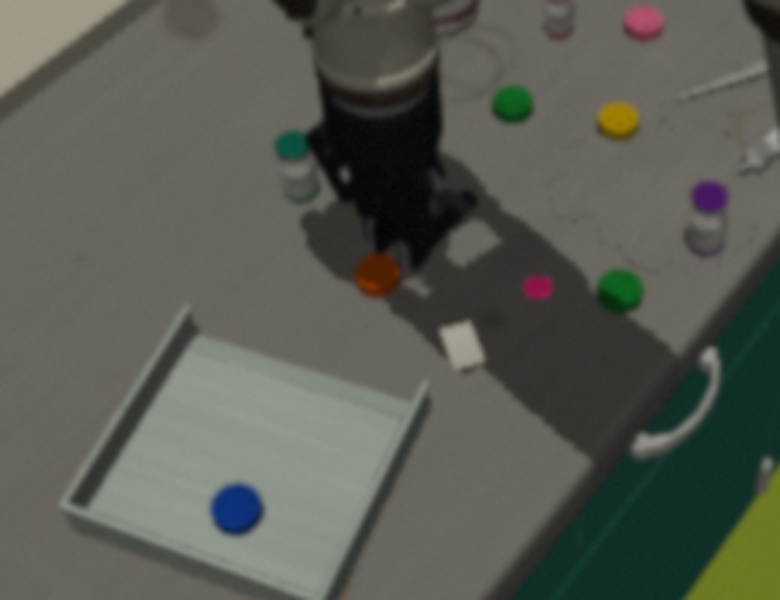

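Orange is seated between the fingertips at (377,272) in the crop. The push continues.

Request:
carry_out(increments=[{"dx": 0,"dy": 0,"dz": -10,"yaw": 0,"hand": 0.76},{"dx": 0,"dy": 0,"dz": -12,"yaw": 0,"hand": 0.76},{"dx": 0,"dy": 0,"dz": -12,"yaw": 0,"hand": 0.76},{"dx": 0,"dy": 0,"dz": -12,"yaw": 0,"hand": 0.76},{"dx": 0,"dy": 0,"dz": -12,"yaw": 0,"hand": 0.76},{"dx": 0,"dy": 0,"dz": -12,"yaw": 0,"hand": 0.76},{"dx": 0,"dy": 0,"dz": -12,"yaw": 0,"hand": 0.76},{"dx": -1,"dy": 0,"dz": -12,"yaw": 0,"hand": 0.76},{"dx": -1,"dy": 0,"dz": -12,"yaw": 0,"hand": 0.76},{"dx": -1,"dy": 0,"dz": -12,"yaw": 0,"hand": 0.76}])

```text
time_s: 11.25
eef_pos: [0.5423, 0.1202, 0.0075]
ee_rot: [1.534, 1.571, -0.036]
force: [0.6, 0.2, -0.4]
grip_width: 0.236
```

Request:
carry_out(increments=[{"dx": 0,"dy": 0,"dz": -12,"yaw": 0,"hand": 0.76},{"dx": 0,"dy": 0,"dz": -12,"yaw": 0,"hand": 0.76},{"dx": 0,"dy": 0,"dz": -12,"yaw": 0,"hand": 0.76},{"dx": 0,"dy": 0,"dz": -12,"yaw": 0,"hand": 0.76},{"dx": 0,"dy": 0,"dz": -12,"yaw": 0,"hand": 0.76},{"dx": 0,"dy": 0,"dz": -12,"yaw": 0,"hand": 0.76},{"dx": 0,"dy": 0,"dz": -9,"yaw": 0,"hand": 0.76},{"dx": 0,"dy": 0,"dz": -4,"yaw": 0,"hand": 0.76},{"dx": 0,"dy": 0,"dz": -2,"yaw": 0,"hand": 0.76},{"dx": 0,"dy": 0,"dz": 0,"yaw": 0,"hand": 0.76}])

```text
time_s: 12.25
eef_pos: [0.5421, 0.2062, 0.0072]
ee_rot: [-1.084, 1.571, -2.653]
force: [-0.5, -0.0, -0.1]
grip_width: 0.238
```

```bash
python3 - <<'E'
from plant import arm
from h import *
s=arm.sense();print(s['eef_pos'],axes(s).round(3))
p=arm.get_image('scene');cv2.imwrite('pics/a7s.png',cv2.resize(p['color'][140:340,150:410,::-1],None,fx=3,fy=3,interpolation=cv2.INTER_CUBIC))
print(caps(p))
E
```

```text
[0.54209663 0.20621664 0.00721849] [[-0.     1.     0.001]
 [-0.     0.001 -1.   ]
 [-1.    -0.     0.   ]]
{'yellow': [(array([355.6, 179.8]), np.int32(148), array([ 0.4893, -0.198 ,  0.01  ]))], 'orange': [(array([205.8, 299.4]), np.int32(216), array([0.5439, 0.2269, 0.01  ]))], 'blue': [(array([228.3, 309.1]), np.int32(208), array([0.4954, 0.2162, 0.01  ]))]}
```

View pics/a7s.png

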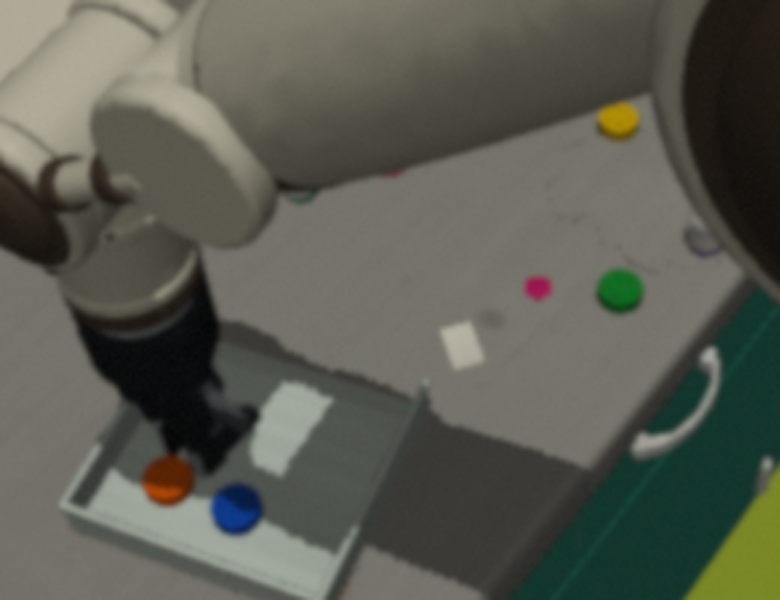

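Request:
carry_out(increments=[{"dx": -2,"dy": 0,"dz": 15,"yaw": 0,"hand": 0.76},{"dx": -28,"dy": 0,"dz": 0,"yaw": 0,"hand": 0.76},{"dx": -35,"dy": 0,"dz": 0,"yaw": 0,"hand": 0.76},{"dx": -35,"dy": 0,"dz": 5,"yaw": 0,"hand": 0.76},{"dx": 0,"dy": -4,"dz": 30,"yaw": 0,"hand": 0.76},{"dx": 0,"dy": -5,"dz": 40,"yaw": 0,"hand": 0.76},{"dx": 0,"dy": -6,"dz": 45,"yaw": 0,"hand": 0.76},{"dx": 0,"dy": -6,"dz": 45,"yaw": 0,"hand": 0.76},{"dx": 0,"dy": -6,"dz": 45,"yaw": 0,"hand": 0.76},{"dx": 0,"dy": -6,"dz": 45,"yaw": 0,"hand": 0.76}])

```text
time_s: 13.3
eef_pos: [0.5084, -0.0667, 0.1075]
ee_rot: [0.558, 1.57, -1.012]
force: [1.7, 0.3, -0.2]
grip_width: 0.236
```

Request:
carry_out(increments=[{"dx": 0,"dy": -6,"dz": 45,"yaw": 0,"hand": 0.79},{"dx": 0,"dy": -6,"dz": 45,"yaw": 0,"hand": 0.79},{"dx": 0,"dy": -5,"dz": 40,"yaw": 0,"hand": 0.79},{"dx": 0,"dy": -4,"dz": 30,"yaw": 0,"hand": 0.79},{"dx": 0,"dy": 0,"dz": 3,"yaw": 0,"hand": 0.79},{"dx": 0,"dy": 0,"dz": 0,"yaw": 0,"hand": 0.79}])

```text
time_s: 13.9
eef_pos: [0.4877, -0.228, 0.1073]
ee_rot: [-2.551, 1.57, 2.159]
force: [0.3, 0.6, 0.1]
grip_width: 0.212
```

```bash
python3 - <<'E'
from plant import arm
from h import *
s=arm.sense();print(s['eef_pos'],axes(s).round(3),s['grip_width'])
p=arm.get_image('scene');cv2.imwrite('pics/a8s.png',cv2.resize(p['color'][110:340,170:470,::-1],None,fx=2.6,fy=2.6,interpolation=cv2.INTER_CUBIC))
print(caps(p))
q=arm.get_image('top');print(ray(q,[(430,208)],0.003))
E
```

```text
[ 0.48773402 -0.22804876  0.10727468] [[-0.     1.    -0.002]
 [ 0.    -0.002 -1.   ]
 [-1.    -0.    -0.   ]] 0.21180010021544615
{'yellow': [(array([356.1, 179.4]), np.int32(148), array([ 0.489 , -0.1996,  0.01  ]))], 'orange': [(array([205.6, 299.6]), np.int32(208), array([0.544 , 0.2274, 0.01  ]))], 'blue': [(array([228.4, 309.2]), np.int32(203), array([0.4952, 0.2164, 0.01  ])), (array([ 20.1, 375. ]), np.int32(478), array([0.7005, 0.5378, 0.01  ]))]}
[[ 0.46622482 -0.24565445  0.003     ]]
```

View pics/a8s.png

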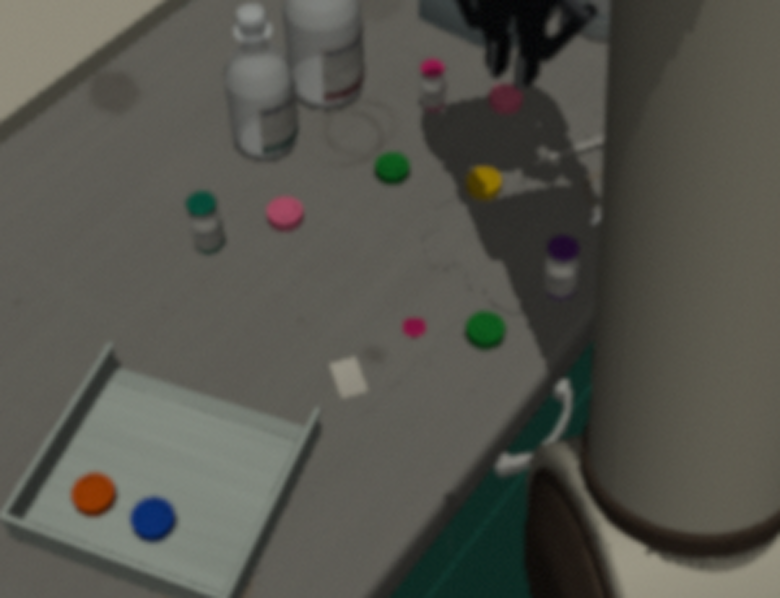

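Request:
carry_out(increments=[{"dx": 25,"dy": 1,"dz": -1,"yaw": 0,"hand": 0.79},{"dx": 30,"dy": 0,"dz": 0,"yaw": 0,"hand": 0.79},{"dx": 25,"dy": 0,"dz": 0,"yaw": 0,"hand": 0.79},{"dx": 15,"dy": 0,"dz": 0,"yaw": 0,"hand": 0.79},{"dx": 7,"dy": 0,"dz": 0,"yaw": 0,"hand": 0.79},{"dx": 1,"dy": 0,"dz": 0,"yaw": 0,"hand": 0.79}])

```text
time_s: 14.6
eef_pos: [0.4895, -0.2253, 0.004]
ee_rot: [-2.23, 1.57, 2.484]
force: [0.7, 0.3, 0.8]
grip_width: 0.207
```

Request:
carry_out(increments=[{"dx": 0,"dy": 0,"dz": -5,"yaw": 0,"hand": 0.79},{"dx": 0,"dy": 0,"dz": -6,"yaw": 0,"hand": 0.79},{"dx": 0,"dy": 0,"dz": -9,"yaw": 0,"hand": 0.79},{"dx": 0,"dy": 0,"dz": -10,"yaw": 0,"hand": 0.79},{"dx": 0,"dy": 0,"dz": -12,"yaw": 0,"hand": 0.79},{"dx": 0,"dy": 0,"dz": -12,"yaw": 0,"hand": 0.79},{"dx": 0,"dy": 0,"dz": -12,"yaw": 0,"hand": 0.79},{"dx": 0,"dy": 0,"dz": -12,"yaw": 0,"hand": 0.79},{"dx": 0,"dy": 0,"dz": -12,"yaw": 0,"hand": 0.79}])

```text
time_s: 15.5
eef_pos: [0.4895, -0.1347, 0.0043]
ee_rot: [-2.854, 1.571, 1.86]
force: [0.3, -0.3, 0.6]
grip_width: 0.211
```

```bash
python3 - <<'E'
from plant import arm
from h import *
s=arm.sense();print(s['eef_pos'],s['force'])
p=arm.get_image('scene');cv2.imwrite('pics/a9s.png',cv2.resize(p['color'][110:340,170:470,::-1],None,fx=2.6,fy=2.6,interpolation=cv2.INTER_CUBIC))
print(caps(p))
E
```

```text
[ 0.48945928 -0.13471682  0.00429204] [ 0.26812701 -0.30135619  0.63266149]
{'yellow': [(array([334., 203.]), np.int32(146), array([ 0.4886, -0.1113,  0.01  ]))], 'orange': [(array([205.5, 299.6]), np.int32(209), array([0.544 , 0.2275, 0.01  ]))], 'blue': [(array([228.4, 309.2]), np.int32(203), array([0.4952, 0.2164, 0.01  ])), (array([ 20.1, 375.1]), np.int32(487), array([0.7004, 0.5378, 0.01  ]))]}
```

View pics/a9s.png

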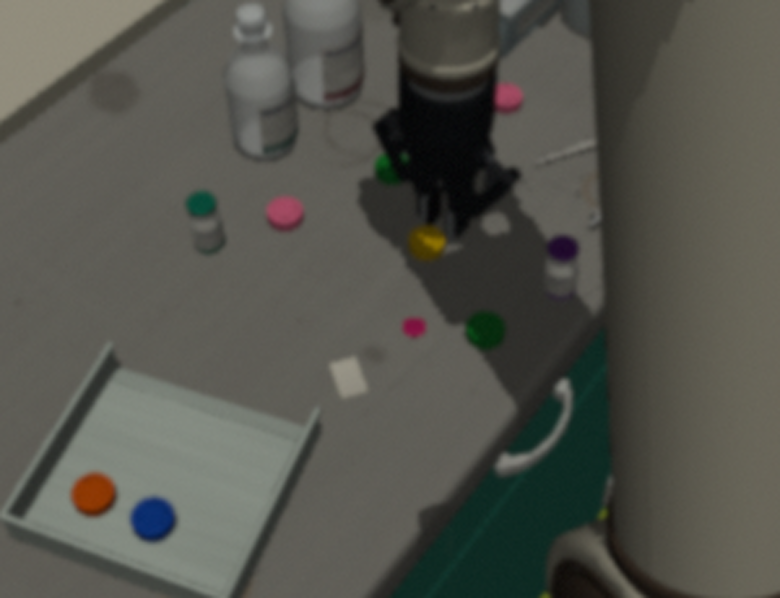

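Request:
carry_out(increments=[{"dx": 0,"dy": 0,"dz": -10,"yaw": 0,"hand": 0.79},{"dx": 0,"dy": 0,"dz": -12,"yaw": 0,"hand": 0.79},{"dx": 0,"dy": 0,"dz": -12,"yaw": 0,"hand": 0.79},{"dx": 0,"dy": 0,"dz": -12,"yaw": 0,"hand": 0.79},{"dx": 0,"dy": 0,"dz": -12,"yaw": 0,"hand": 0.79},{"dx": 0,"dy": 0,"dz": -12,"yaw": 0,"hand": 0.79},{"dx": 0,"dy": 0,"dz": -12,"yaw": 0,"hand": 0.79},{"dx": 0,"dy": 0,"dz": -12,"yaw": 0,"hand": 0.79},{"dx": 0,"dy": 0,"dz": -12,"yaw": 0,"hand": 0.79},{"dx": 0,"dy": 0,"dz": -12,"yaw": 0,"hand": 0.79}])

```text
time_s: 16.55
eef_pos: [0.4893, -0.0168, 0.0043]
ee_rot: [-2.817, 1.571, 1.897]
force: [-0.8, -0.5, 0.0]
grip_width: 0.205
```

Request:
carry_out(increments=[{"dx": 0,"dy": 0,"dz": -12,"yaw": 0,"hand": 0.79},{"dx": 0,"dy": 0,"dz": -12,"yaw": 0,"hand": 0.79},{"dx": 0,"dy": 0,"dz": -12,"yaw": 0,"hand": 0.79},{"dx": 0,"dy": 0,"dz": -12,"yaw": 0,"hand": 0.79},{"dx": 0,"dy": 0,"dz": -12,"yaw": 0,"hand": 0.79},{"dx": 0,"dy": 0,"dz": -12,"yaw": 0,"hand": 0.79},{"dx": -1,"dy": 0,"dz": -12,"yaw": 0,"hand": 0.79},{"dx": -1,"dy": 0,"dz": -12,"yaw": 0,"hand": 0.79},{"dx": -1,"dy": 0,"dz": -12,"yaw": 0,"hand": 0.79},{"dx": 0,"dy": 0,"dz": -12,"yaw": 0,"hand": 0.79}])

```text
time_s: 17.55
eef_pos: [0.4894, 0.1031, 0.0075]
ee_rot: [1.511, 1.57, -0.058]
force: [0.6, -0.6, 0.2]
grip_width: 0.207
```

Request:
carry_out(increments=[{"dx": 0,"dy": 0,"dz": -12,"yaw": 0,"hand": 0.79},{"dx": 0,"dy": 0,"dz": -12,"yaw": 0,"hand": 0.79},{"dx": 0,"dy": 0,"dz": -9,"yaw": 0,"hand": 0.79},{"dx": 0,"dy": 0,"dz": -5,"yaw": 0,"hand": 0.79},{"dx": 0,"dy": 0,"dz": -2,"yaw": 0,"hand": 0.79},{"dx": 0,"dy": 0,"dz": 0,"yaw": 0,"hand": 0.79}])

```text
time_s: 18.15
eef_pos: [0.4892, 0.1422, 0.0072]
ee_rot: [-1.396, 1.571, -2.966]
force: [0.5, -0.9, -0.4]
grip_width: 0.209
```

```bash
python3 - <<'E'
from plant import arm
from h import *
s=arm.sense();print(s['eef_pos'],s['force'])
p=arm.get_image('scene');cv2.imwrite('pics/b1s.png',cv2.resize(p['color'][110:340,170:470,::-1],None,fx=2.6,fy=2.6,interpolation=cv2.INTER_CUBIC))
print(caps(p))
E
```

```text
[0.48917916 0.14223939 0.0072499 ] [ 0.50743958 -0.88200031 -0.36029551]
{'yellow': [(array([248.9, 290.7]), np.int32(211), array([0.4911, 0.1639, 0.01  ]))], 'orange': [(array([205.6, 299.6]), np.int32(207), array([0.544 , 0.2273, 0.01  ]))], 'blue': [(array([228.4, 309.2]), np.int32(203), array([0.4952, 0.2164, 0.01  ]))]}
```

View pics/b1s.png

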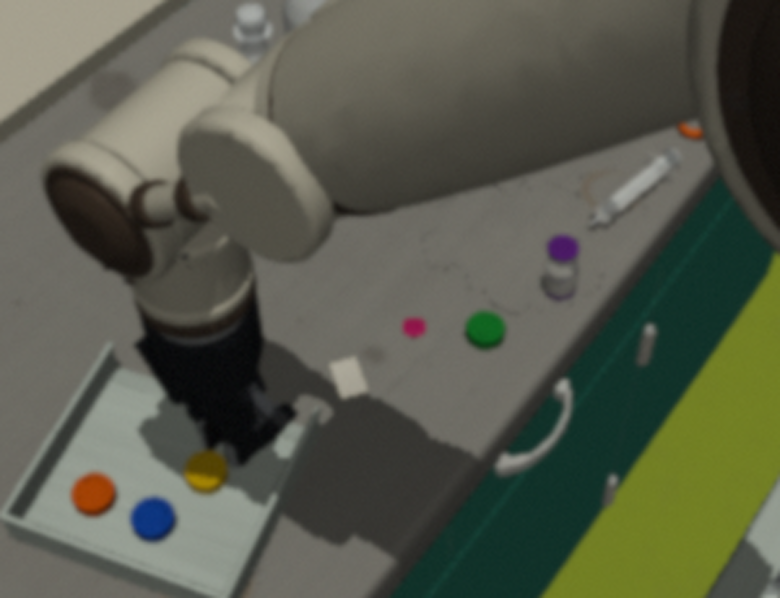

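All three caps are in the tray. I back off and lift clear.

Request:
carry_out(increments=[{"dx": -2,"dy": 0,"dz": 12,"yaw": 0,"hand": 0.79},{"dx": -25,"dy": 0,"dz": 0,"yaw": 0,"hand": 0.79},{"dx": -35,"dy": 0,"dz": 0,"yaw": 0,"hand": 0.79},{"dx": -35,"dy": 0,"dz": 0,"yaw": 0,"hand": 0.79},{"dx": -35,"dy": 0,"dz": 20,"yaw": 0,"hand": 0.79},{"dx": -20,"dy": 0,"dz": 40,"yaw": 0,"hand": 0.79},{"dx": 0,"dy": 0,"dz": 40,"yaw": 0,"hand": 0.79},{"dx": 0,"dy": 0,"dz": 40,"yaw": 0,"hand": 0.79},{"dx": 0,"dy": 0,"dz": 30,"yaw": 0,"hand": 0.79},{"dx": 0,"dy": 0,"dz": 0,"yaw": 0,"hand": 0.79}])

```text
time_s: 19.2
eef_pos: [0.4892, -0.0441, 0.1597]
ee_rot: [0.398, 1.569, -1.177]
force: [0.1, 0.0, -0.0]
grip_width: 0.213
```

```bash
python3 - <<'E'
from plant import arm
from h import *
s=arm.sense();print(s['time_s'],s['eef_pos'],s['force'])
p=arm.get_image('top');cv2.imwrite('pics/c1t.png',p['color'][...,::-1])
p=arm.get_image('scene');cv2.imwrite('pics/c1s.png',cv2.resize(p['color'][110:340,170:470,::-1],None,fx=2.6,fy=2.6,interpolation=cv2.INTER_CUBIC))
f=np.radians(106);X=np.array([np.cos(f),np.sin(f)]);Y=np.array([-X[1],X[0]])
for k,v in caps(p).items():
    for c in v: d=c[2][:2]-[.508,.185];print(k,c[2],'tray',(d@X).round(3),(d@Y).round(3))
for t in['vial_green','vial_purple','vial_pink','syringe']:
    for d in arm.pinpoint(p,t): print(t,np.round(d['point'],3),round(d['conf'],2))
E
```

```text
19.2 [ 0.48923523 -0.04408761  0.15967327] [ 0.12846907  0.01592743 -0.02720575]
yellow [ 0.4534 -0.7061  0.01  ] tray -0.842 0.298
yellow [0.491  0.1643 0.01  ] tray -0.015 0.022
orange [ 0.3959 -0.3896  0.01  ] tray -0.521 0.266
orange [0.544  0.2273 0.01  ] tray 0.031 -0.046
blue [0.4952 0.2164 0.01  ] tray 0.034 0.004
vial_green [ 0.643 -0.01   0.001] 0.71
vial_purple [ 0.375 -0.142  0.002] 0.74
vial_pink [ 0.589 -0.261 -0.001] 0.44
syringe [ 0.372 -0.265  0.001] 0.7
```

View pics/c1s.png

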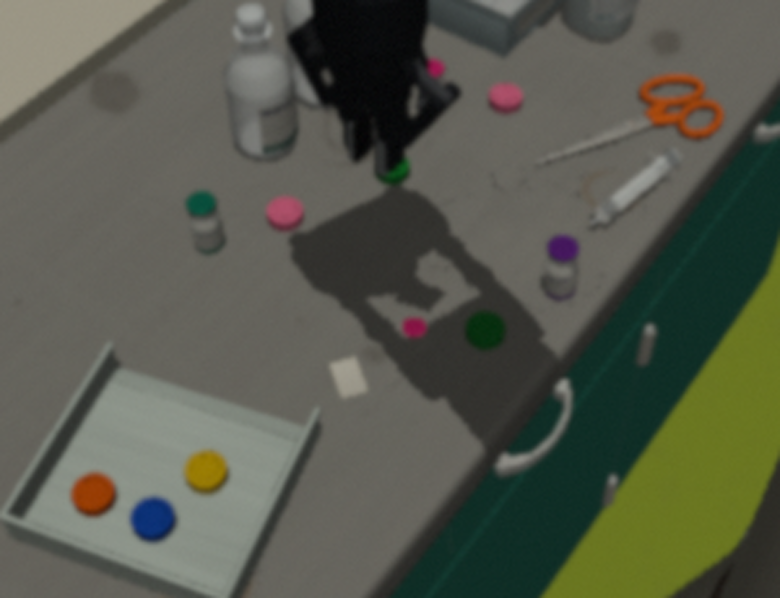

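View pics/c1t.png

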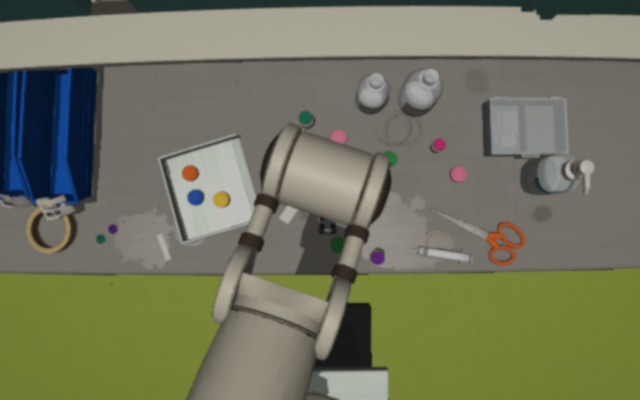

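Both views show the three caps inside the tray: orange (190,173), blue (195,197) and yellow (221,199) in the top picture. The vials, syringe and look-alikes are where they started, and the gripper touches nothing.

```bash
python3 -c "
from plant import arm
print(arm.job_done())"
```

```text
the job is handed in; nothing more can be done
None
```

All three caps lie inside the tray, past its ramp, and the job is handed in; no verdict was reported. I swept blue, then orange, then yellow, each in one straight push held between the half-closed fingertips, and lifted none of them. The arm was clear by 19.2 s of the 72 s allowed.

**Caps, last measurement in the tray frame:** all are within the limits of -60 to 75 mm in x and ±83 mm in y.

| Cap | x (mm) | y (mm) |
|---|---|---|
| yellow | -15 | 22 |
| orange | 31 | -46 |
| blue | 34 | 4 |

**Bystanders:** the vials and the syringe read within about 8 mm of their first readings, against finder noise of about 4 mm. All three vials still stand, and both pictures show everything else where it was.

**Failed or disagreed:**
- My first move call was refused because some rows left out fields; nothing moved.
- In the first scene picture the syringe finder put the syringe at the purple vial. The top view corrected this.
- In the last check the colour search also picked up other objects far outside the tray; I ignored those.

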